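# Unclip the printing nest from its dock and put it in the wash tray

### The job

Pinch the orange snap tab of the black nest insert inward until its catch lets go, and with the tab held in lift the insert straight out of its aluminium dock; squeeze and pull only gently, so that neither tab nor catch is strained. Then set the insert down softly, standing upright, on the floor of the blue wash tray and let go of it. Leave the other things on the bench where they are.

Things in the scene. Friction and masses are not known exactly. Their poses are not given: they have to be found in the camera images.
- insert: Nest insert: upright black block with a steel top plate and a small black and white part on it, 36 (x) x 48 (y) x 66 (z) mm, 0.2 to 0.4 kg (not known beforehand), loose in the dock. Origin: centre of its underside, z up. Grip faces: its plain back face at x = -18 mm and, facing the other way, the thumb pad of the snap tab on its +x side.
- snap_tab: Sprung orange tab on the insert; same axes and, unpressed, same origin as the insert; a press shifts it to the insert's -x. Upright plate 24 mm wide (y), x 30 to 34, z 14 to 56 mm. Black rubber thumb pad on a stem on its outer face, 22 mm wide, z 39 to 57 mm; its outer face is set at x = 38 to 46 mm, different each time and not measured. Finger force over 19 N damages the tab.
- dock: Fixed aluminium dock, 101 x 91 mm, 34 mm high. Origin on the bench below the middle of its well; x to the tab side, z up. The insert stands 30 mm deep on the well's 4 mm floor, with 1.5 mm play per side. A gripper kept centred while squeezing shoves the insert on the +x wall and the catch stays hooked: it must give way to -x by half the tab's travel.
- tray: Fixed blue wash tray, 140 (x) x 120 (y) x 18 mm high, walls and floor 4 mm thick, to the left or right of the dock. Origin: centre of its underside, on the bench. Setting the insert down with a knock over 60 N counts as dropping it.
- plates: Bystander: stack of black and steel plates, 37 x 112 x 24 mm, origin at the centre of its underside.
- ink_jar: Bystander: ink jar, 60 mm wide, 65 mm high, origin at the centre of its underside.
- lenses: Bystander: pale translucent stack of lenses, 50 x 40 x 22 mm, origin at the centre of its underside.
- ink_knife: Bystander: ink spatula about 280 mm long, blade 65 mm wide, lying along its own x, low on the bench.
- catch (a point): Top of the catch's tip at the foot of the snap tab, insert x = 43, z = 20 mm unpressed; it hooks 7 mm under the dock's lip, 2 mm below it. Tab spring: 2 N to start, then 1.5 N per mm, stop at 11.5 mm; so about 12.5 N frees the catch with the insert mid-well, 15 N with the insert against the well's +x wall.
- lip (a point): Lower edge of the dock's yellow lip over the catch, 36 mm to +x of the dock's origin and 26 mm above the bench. The catch must be drawn to the dock's -x past this edge before the insert can rise. A push or pull over 18 N between insert (with its tab) and dock, in any direction, even the brief knock of fast-closing fingers, damages the catch.

How it is judged:
By the outcome, as a careful person would: the job done as asked, in the order asked, and still so for the second after the job is handed in, with the robot touching nothing.
It also fails if it takes over 64 s, if anything falls off the work surface, if the arm or the gripper's body presses on something with over 40 N, if the wrist force passes 120 N, or if a joint passes its speed limit or range.

### The arm

A 6-joint arm with a two-finger parallel gripper is mounted at the origin on the work surface. World frame = base frame: x ahead of the robot, y to its left, z up, the work surface at z = 0. Lengths are in m, angles in degrees, forces in N, time in s.
With the tool pointing down it reaches from about 0.25 to 0.725 m from the base axis. Payload 9.7 kg.
Tool frame: the origin (TCP) lies at the very end of the fingers, on their centre line; the grasp point (between the pads) lies grasp_offset behind it (grasp_offset is the distance from the TCP to the grasp point, in m); z points along the fingers, y is the line along which they close (so a half turn about z gives the same grasp; the last joint's range is limited). The gripper opens to 85 mm and grips with 20 to 120 N. Pads are 22 mm wide; open, the fingers measure 114 mm over their backs; the gripper's body (76 mm by 85 mm) begins 54 mm behind the grasp point. The pads swing forward as they close: fully open they stand 13 mm farther back than shut.
Start: joints at [66.692, 4.979, 10.078, 95.1, 0, 90], TCP at [0.218, 0.505, 0.231] pointing down, gripper open.
Joint ranges: [-179.16, 179.16], [-48.56, 103.87], [-65.8, 70.77], [-126.05, 130.52], [-82.76, 87.17], [-180, 180]. Speed limits (degrees/s): [127.2, 127.2, 147.25, 180, 180, 180].

### API

Orientations are given as [roll, pitch, yaw] about the fixed x, y, z axes, in that order (R = Rz(yaw) Ry(pitch) Rx(roll)).
In Python, from workcell import get_obs, camera, calibration, job_done, recognise, cut_out, mark_of, grasp_offset gives the robot as it stands.
- The arm moves only by the tool servo_tool, never from a script. Its argument "moves" is a list of rows, each a list of 3 entries, a list of its own where there are three numbers: the turn, a rotation vector about the tool's x, y, z in degrees, then the shift along the tool's x, y, z in m, then the opening in per cent of the stroke, from 0 (shut) to 100 (fully open). In form: [[[ax, ay, az], [x, y, z], claw], ...]. A call has 1 to 12 rows; each row shifts and turns the commanded pose from where the row before left it, along the tool's axes as they then stand; what a row does not reach is not made up. A row lasts 1/10 s, in which the tool goes at most 50 mm and 8.59 degrees, less where a joint would pass 70% of its speed; a pose out of reach is approached as far as the arm can. A call is refused whole if a number of a shift passes 0.05 or a number of a turn 8.59, either way. A call with a gripper value outside its range is refused whole. The fingers move at their own pace and stop on an object; "force" is the grip in N (left out, the last holds). Time passes only in rows, so rows that do not move let the fingers close. It gives the time, the measured TCP pose, the force, the opening and the grip force at its end, in the units of the state.
- get_obs(): the state, without advancing time (a new reading comes with each control period).
- camera(name): name is "scene" or "top"; returns (picture, depth): 420x560x3 uint8, red, green, blue; 420x560 float32, m along the optical axis (not along the pixel's ray), 0 where there is no reading.
- calibration(name): a dict with "camera_matrix" (3x3 intrinsics, pixels), "R" (3x3) and "t" (3): a world point X has camera coordinates R X + t. Camera axes: x right, y down, z forward; pixel columns grow to the right and rows downward; lengths in m; the calibration is good to about 2 mm. A picture is of the moment at which its call begins. calibration takes no time and is no camera call.
- job_done(): hands the job in; it is judged then, once.
Trained networks look in the newest picture that a camera, given by its name, has taken for a name from the list of things; names that differ only in an ending like _2 or _b are one class to them, and where a whole thing is asked for, a point or a joint stands for the part that bears it (a point fixed in the world has none). Each returns a list of dicts, best first, with "score" (0 to 1); they miss things now and then, are a little off and sometimes report something else, mostly with a low value. They report only what shows in the picture. A call takes as long as a camera call.
- recognise(name, camera): "xyz" ([x, y, z] in m, in the coordinates of the camera as it stood for that picture, good to about 4 mm: the middle of the surface that is visible of it).
- cut_out(name, camera): "mask" (420x560 bool, what is visible of it).
- mark_of(name, camera): "xyz" ([x, y, z] in m, in the coordinates of the camera as it stood for that picture, good to about 4 mm: a listed point, or the origin of a listed thing).
The state is a dict: "time": time; "q": joint angles; "qd": joint speeds; "joint_efforts": joint torques, N m; "ee_pos": TCP position; "tcp_rot": TCP orientation; "wrist_force": force on the tool from outside, world axes, zero at the start; "torque": the same for the moment, N m; "opening": finger opening in m; "grasp_force": force on a finger pad.
Only numpy, scipy, OpenCV 4.12 (cv2) and the standard library are available. Lean on these libraries where they do the work, as an engineer would, in place of code of your own. Each camera call takes 0.05 s, during which the arm holds its last target. There are 200 camera calls.

## Working session

There is one attempt and no reset: what is moved stays moved. The work goes in short steps, Python scripts to look and compute and a tool call to move; the robot and the scene stay as the last step left them, time stands still between calls to the robot, and variables do not carry over. Pictures are saved under pics/ and viewed, at most 10 in all, crops included, and the job is handed in when it is done.

Besides the shell and the picture viewer there is one more tool, called after ">>>" as name(argument=value, ...) on one line, values as JSON. servo_tool: Moves the arm, as the interface text tells. Its arguments: {"type":"object","properties":{"moves":{"type":"array"},"force":{"type":"number"}},"required":["moves"]}

```bash
mkdir -p pics; cat > h.py <<'E'
import numpy as np, cv2
from workcell import *
def w(c,p):
    k=calibration(c); return np.array(k["R"]).T@(np.array(p)-np.array(k["t"]))
def cloud(c,d,m):
    k=calibration(c); K=np.array(k["camera_matrix"]); v,u=np.nonzero(m&(d>0)); z=d[v,u]
    P=np.stack([(u-K[0,2])/K[0,0]*z,(v-K[1,2])/K[1,1]*z,z])
    return (np.array(k["R"]).T@(P-np.array(k["t"])[:,None])).T
E
python3 - <<'E'
from h import *
ims=[]
np.set_printoptions(precision=4,suppress=True)
print(get_obs(),grasp_offset)
for c in("scene","top"):
    im,d=camera(c); cv2.imwrite(f"pics/{c}0.png",im[...,::-1])
    k=calibration(c); print(c,"pos",-np.array(k["R"]).T@np.array(k["t"]))
    for n in("insert","snap_tab","dock","tray","catch","lip","ink_jar","plates","lenses","ink_knife"):
        r=mark_of(n,c); print(n,[(round(x["score"],2),w(c,x["xyz"])) for x in r[:2]])
    for n in("insert","snap_tab","dock","tray"):
        r=cut_out(n,c)
        if r:
            P=cloud(c,d,r[0]["mask"]); print("cut",n,round(r[0]["score"],2),len(P),np.percentile(P,[2,50,98],axis=0).tolist() if len(P) else 0)
E
```

```text
{'time': 0.0, 'q': array([66.6888,  5.0124, 10.0339, 95.0984,  0.0008, 90.0007]), 'qd': array([-0.087 ,  0.004 , -0.0004,  0.0078,  0.0235, -0.0308]), 'joint_efforts': array([ -0.0024, -52.0399,  46.48  ,   0.0164,  -0.0001,  -0.    ]), 'ee_pos': array([0.2176, 0.5049, 0.2306]), 'tcp_rot': array([-179.9231,   -0.0008,  156.688 ]), 'wrist_force': array([ 0.1614, -0.5712, -0.6312]), 'torque': array([-0.0111,  0.0335, -0.0388]), 'grasp_force': 0.0, 'opening': 0.08537390633020651} 0.0187
scene pos [1.2171 0.4458 1.2164]
insert [(0.51, array([ 0.4967, -0.1757,  0.0037]))]
snap_tab [(0.49, array([ 0.497 , -0.1746,  0.0056]))]
dock [(0.74, array([ 0.4933, -0.1755,  0.0001]))]
tray []
catch [(0.47, array([ 0.5324, -0.1977,  0.0242]))]
lip [(0.67, array([ 0.5293, -0.1951,  0.0264]))]
ink_jar [(0.76, array([ 0.7145,  0.024 , -0.0001])), (0.48, array([ 0.531 , -0.1998,  0.0252]))]
plates [(0.71, array([ 0.4864, -0.4268,  0.0008]))]
lenses [(0.52, array([ 0.6594, -0.2375, -0.0033])), (0.32, array([ 0.4971, -0.1803,  0.006 ]))]
ink_knife [(0.89, array([0.5484, 0.459 , 0.0054])), (0.72, array([ 0.
[... 1686 characters left out ...]
259929933, -0.14967021340105002, 0.07242871281917292]]
cut snap_tab 0.48 46 [[0.5134494500955363, -0.1997292718164785, 0.02811148321756487], [0.521268354966604, -0.18998170056369645, 0.05771881458805738], [0.5283707007391455, -0.18293038114356722, 0.06433489488264013]]
cut dock 0.89 1006 [[0.4417870986526703, -0.23116918716210397, 0.001175308615728843], [0.4932920627385574, -0.1727915106832843, 0.033636935696427145], [0.5520050995434815, -0.1215895865507419, 0.039978948338663556]]
cut tray 0.97 2275 [[0.45178953575881187, 0.1500230861847595, -0.0010810435837549446], [0.5214995690831573, 0.21549411589958037, 0.004623186649647659], [0.5931954966185528, 0.2791919270935444, 0.01959554332853541]]
```

```bash
python3 - <<'E'
from h import *
np.set_printoptions(precision=4,suppress=True)
out=[]
for c in("top","scene"):
    im,d=camera(c); k=calibration(c);K=np.array(k["camera_matrix"])
    p=K@(np.array(k["R"])@np.array([.497,-.176,.04])+np.array(k["t"])); u,v=(p[:2]/p[2]).astype(int)
    print(c,u,v); out.append(cv2.resize(im[v-35:v+35,u-35:u+35],(400,400),interpolation=cv2.INTER_CUBIC))
    full=np.ones(d.shape,bool); P=cloud(c,d,full)
    near=(np.hypot(P[:,0]-.495,P[:,1]+.176)<.085)
    for lo,hi,nm in((.027,.038,"docktop"),(.066,.076,"inserttop")):
        Q=P[near&(P[:,2]>lo)&(P[:,2]<hi)]
        if len(Q)>10: print(nm,len(Q),Q[:,2].mean(),cv2.minAreaRect((Q[:,:2]*1000).astype(np.float32)))
    Q=P[(np.hypot(P[:,0]-.5235,P[:,1]-.215)<.11)&(P[:,2]>.012)&(P[:,2]<.03)]
    print("traywall",len(Q),cv2.minAreaRect((Q[:,:2]*1000).astype(np.float32)))
    # coloured orange
    hsv=cv2.cvtColor(im,cv2.COLOR_RGB2HSV); m=(hsv[...,0]<18)&(hsv[...,1]>150)&(hsv[...,2]>100)
    mm=np.zeros_like(m); mm[v-35:v+35,u-35:u+35]=1
    Q=cloud(c,d,m&mm); print("orange",len(Q),np.median(Q,axis=0) if len(Q) else 0)
cv2.imwrite("pics/crop1.png",np.hstack(out)[...,::-1])
a=cv2.imread("pics/top0.png");cv2.imwrite("pics/both.png",np.hstack([cv2.resize(a,(400,300)),cv2.resize(cv2.imread("pics/scene0.png"),(400,300))]))
E
```

```text
top 352 245
docktop 902 0.03374818455220625 ((498.50799560546875, -178.7471160888672), (91.19828033447266, 101.82675170898438), 58.996864318847656)
inserttop 160 0.06864283925848576 ((493.4722595214844, -175.86770629882812), (47.235626220703125, 34.937374114990234), 60.20964050292969)
traywall 310 ((520.8424072265625, 214.06658935546875), (121.11991119384766, 140.13233947753906), 75.46137237548828)
orange 1 [ 0.5308 -0.1855  0.0212]
scene 245 176
docktop 394 0.03373801384229135 ((500.99005126953125, -179.5684814453125), (95.0706558227539, 101.43954467773438), 58.614383697509766)
inserttop 84 0.06898237994226077 ((497.2666320800781, -176.3249969482422), (46.87468719482422, 35.27105712890625), 59.721343994140625)
traywall 284 ((524.3125610351562, 213.8856964111328), (121.29713439941406, 143.38169860839844), 75.68885803222656)
orange 0 0
```

View pics/crop1.png

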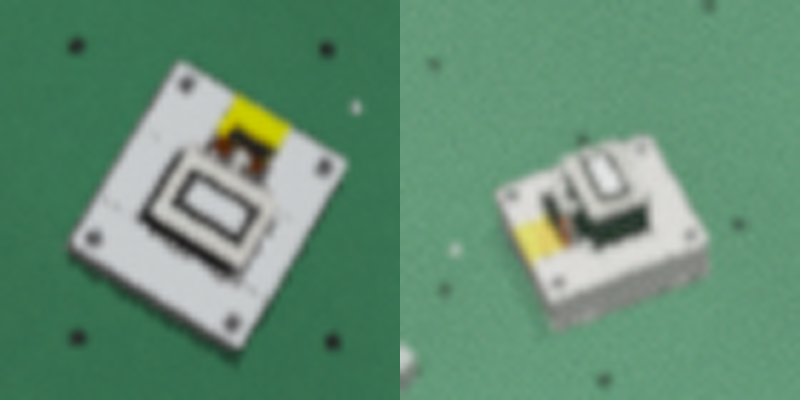

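View pics/both.png

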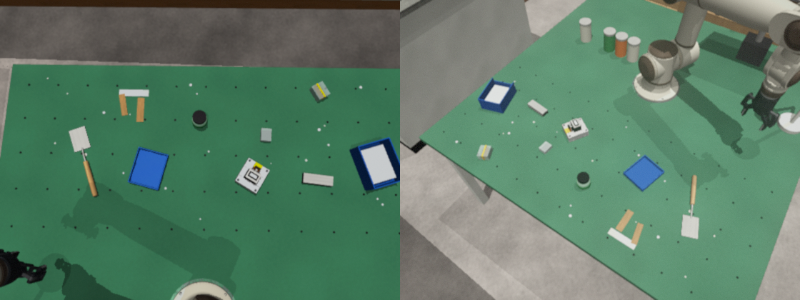

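>>> servo_tool(moves=[[[0, 0, 0], [-0.015, -0.0145, 0], 100], [[0, 0, 0], [-0.03, -0.029, 0], 100], [[0, 0, 0], [-0.03, -0.029, 0], 100], [[0, 0, 0], [-0.03, -0.029, 0], 100], [[0, 0, 0], [-0.03, -0.029, 0], 100], [[0, 0, 0], [-0.03, -0.029, 0], 100], [[0, 0, 0], [-0.03, -0.029, 0], 100], [[0, 0, 0], [-0.03, -0.029, 0], 100], [[0, 0, 0], [-0.03, -0.029, 0], 100], [[0, 0, 0], [-0.03, -0.029, 0], 100], [[0, 0, 0], [-0.03, -0.029, 0], 100], [[0, 0, 0], [-0.03, -0.029, 0], 100]], force=20)

```text
time: 2.8
ee_pos: [0.4028, 0.0606, 0.2316]
tcp_rot: [180.0, 0.0, 156.7]
wrist_force: [0.7, 0.8, -1.1]
opening: 0.0855
grasp_force: 0.0
```

>>> servo_tool(moves=[[[0, 0, 0], [-0.03, -0.029, 0], 100], [[0, 0, 0], [-0.03, -0.029, 0], 100], [[0, 0, 0], [-0.03, -0.029, 0], 100], [[0, 0, 0], [-0.03, -0.029, 0], 100], [[0, 0, 0], [-0.03, -0.029, 0], 100], [[0, 0, 0], [-0.022, -0.021, 0], 100], [[0, 0, 0], [-0.015, -0.0145, 0], 100], [[0, 0, 5], [0, 0, 0], 100], [[0, 0, 8], [0, 0, 0], 100], [[0, 0, 8], [0, 0, 0], 100], [[0, 0, 8], [0, 0, 0], 100], [[0, 0, 8], [0, 0, 0], 100]])

```text
time: 4.0
ee_pos: [0.5028, -0.1775, 0.2313]
tcp_rot: [180.0, 0.0, 119.4]
wrist_force: [0.5, 0.7, 0.4]
opening: 0.0856
grasp_force: 0.0
```

>>> servo_tool(moves=[[[0, 0, 8], [0, 0, 0.01], 100], [[0, 0, 8], [0, 0, 0.01], 100], [[0, 0, 8], [0, 0, 0.015], 100], [[0, 0, 8], [0, 0, 0.02], 100], [[0, 0, 8], [0, 0, 0.02], 100], [[0, 0, 8], [0, 0, 0.02], 100], [[0, 0, 8], [0, 0, 0.02], 100], [[0, 0, 4.2], [0, 0, 0], 100], [[0, 0, 0], [0, 0, 0], 100], [[0, 0, 0], [0, 0, 0], 100]])

```text
time: 5.0
ee_pos: [0.503, -0.1775, 0.1167]
tcp_rot: [180.0, -0.0, 59.6]
wrist_force: [-0.6, -0.6, 0.3]
opening: 0.0856
grasp_force: 0.0
```

>>> servo_tool(moves=[[[0, 0, 0], [-0.0026, 0.0047, 0.005], 100], [[0, 0, 0], [0, 0, 0.012], 100], [[0, 0, 0], [0, 0, 0.012], 100], [[0, 0, 0], [0, 0, 0.01], 100], [[0, 0, 0], [0, 0, 0.01], 100], [[0, 0, 0], [0, 0, 0.01], 100], [[0, 0, 0], [0, 0, 0.01], 100], [[0, 0, 0], [0, 0, 0.007], 100], [[0, 0, 0], [0, 0, 0.0037], 100], [[0, 0, 0], [0, 0, 0], 98], [[0, 0, 0], [0, 0, 0], 96], [[0, 0, 0], [0, 0, 0], 94]])

```text
time: 6.2
ee_pos: [0.5058, -0.1822, 0.0371]
tcp_rot: [180.0, -0.0, 59.5]
wrist_force: [-1.2, -0.0, 0.3]
opening: 0.0803
grasp_force: 0.0
```

```bash
python3 - <<'E'
from h import *
out=[]
o=get_obs();print(o["ee_pos"],o["opening"],o["wrist_force"])
for c in("top","scene"):
    im,d=camera(c); k=calibration(c);K=np.array(k["camera_matrix"])
    p=K@(np.array(k["R"])@np.array([.5,-.179,.05])+np.array(k["t"])); u,v=(p[:2]/p[2]).astype(int)
    out.append(cv2.resize(im[v-35:v+35,u-35:u+35],(400,400),interpolation=cv2.INTER_CUBIC))
cv2.imwrite("pics/crop2.png",np.hstack(out)[...,::-1])
E
```

```text
[ 0.50583508 -0.18218261  0.03710229] 0.08025133609513622 [-1.18529819 -0.01152598  0.34065694]
```

View pics/crop2.png

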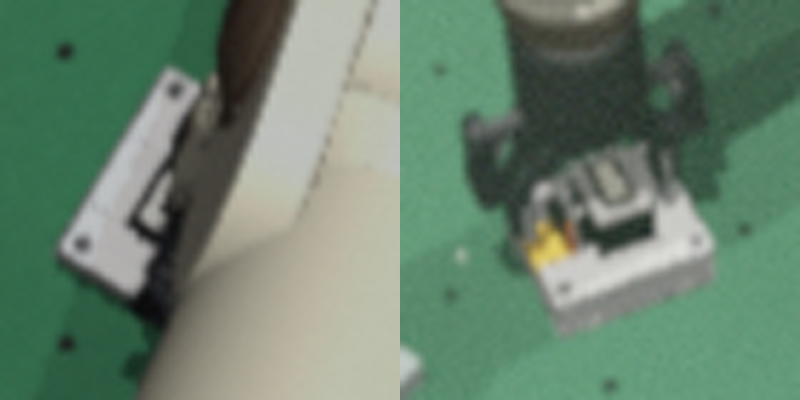

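>>> servo_tool(moves=[[[0, 0, 0], [0, 0, 0], 92.5], [[0, 0, 0], [0, 0, 0], 91], [[0, 0, 0], [0, 0, 0], 89.5], [[0, 0, 0], [0, 0, 0], 88], [[0, 0, 0], [0, 0, 0], 86.5], [[0, 0, 0], [0, 0, 0], 85], [[0, 0, 0], [0, 0, 0], 83.5], [[0, 0, 0], [0, 0, 0], 82], [[0, 0, 0], [0, 0, 0], 81], [[0, 0, 0], [0, 0, 0], 80], [[0, 0, 0], [0, 0, 0], 79], [[0, 0, 0], [0, 0, 0], 78]])

```text
time: 7.5
ee_pos: [0.5056, -0.1821, 0.0366]
tcp_rot: [180.0, 0.0, 59.5]
wrist_force: [0.0, 0.2, 0.2]
opening: 0.0667
grasp_force: 0.0
```

>>> servo_tool(moves=[[[0, 0, 0], [0, 0, 0], 77.5], [[0, 0, 0], [0, 0, 0], 77], [[0, 0, 0], [0, 0, 0], 76.5], [[0, 0, 0], [0, 0, 0], 76], [[0, 0, 0], [0, 0, 0], 75.5], [[0, 0, 0], [0, 0, 0], 75]])

```text
time: 8.1
ee_pos: [0.5056, -0.1821, 0.0366]
tcp_rot: [180.0, -0.0, 59.5]
wrist_force: [-0.3, 0.2, 0.1]
opening: 0.0637
grasp_force: 0.0
```

>>> servo_tool(moves=[[[0, 0, 0], [0, 0, 0], 74.5], [[0, 0, 0], [0, 0, 0], 74], [[0, 0, 0], [0, 0, 0], 73.5], [[0, 0, 0], [0, 0, 0], 73]])

```text
time: 8.5
ee_pos: [0.5056, -0.1821, 0.0366]
tcp_rot: [180.0, 0.0, 59.5]
wrist_force: [0.3, 0.1, -0.3]
opening: 0.0624
grasp_force: 0.0
```

>>> servo_tool(moves=[[[0, 0, 0], [0, 0, 0], 72.5], [[0, 0, 0], [0, 0, 0], 72], [[0, 0, 0], [0, 0, 0], 71.5], [[0, 0, 0], [0, 0, 0], 71]])

```text
time: 8.9
ee_pos: [0.5056, -0.1821, 0.0366]
tcp_rot: [180.0, 0.0, 59.5]
wrist_force: [0.4, -0.0, -0.0]
opening: 0.0607
grasp_force: 0.0
```

>>> servo_tool(moves=[[[0, 0, 0], [0, 0, 0], 70.5], [[0, 0, 0], [0, 0, 0], 70], [[0, 0, 0], [0, 0, 0], 70]])

```text
time: 9.2
ee_pos: [0.5056, -0.1821, 0.0366]
tcp_rot: [180.0, -0.0, 59.5]
wrist_force: [0.6, 0.3, -0.0]
opening: 0.0596
grasp_force: 0.0
```

>>> servo_tool(moves=[[[0, 0, 0], [0, 0, 0], 69.5], [[0, 0, 0], [0, 0, 0], 69], [[0, 0, 0], [0, 0, 0], 69]])

```text
time: 9.5
ee_pos: [0.5056, -0.1821, 0.0366]
tcp_rot: [180.0, -0.0, 59.5]
wrist_force: [-0.2, 0.9, -0.4]
opening: 0.0591
grasp_force: 0.0
```

>>> servo_tool(moves=[[[0, 0, 0], [0, 0, 0], 68.5], [[0, 0, 0], [0, 0, 0], 68], [[0, 0, 0], [0, 0, 0], 68]])

```text
time: 9.8
ee_pos: [0.5054, -0.182, 0.0366]
tcp_rot: [-180.0, 0.0, 59.5]
wrist_force: [-2.0, 0.2, 0.2]
opening: 0.0581
grasp_force: 0.5
```

>>> servo_tool(moves=[[[0, 0, 0], [0, 0, 0], 67.5], [[0, 0, 0], [0, 0, 0], 67], [[0, 0, 0], [0, 0, 0], 67]])

```text
time: 10.1
ee_pos: [0.5054, -0.182, 0.0366]
tcp_rot: [-180.0, 0.0, 59.5]
wrist_force: [-2.2, 1.8, 1.6]
opening: 0.057
grasp_force: 1.3
```

>>> servo_tool(moves=[[[0, 0, 0], [0, 0.0003, 0], 66.5], [[0, 0, 0], [0, 0.0002, 0], 66], [[0, 0, 0], [0, 0, 0], 66]])

```text
time: 10.4
ee_pos: [0.5059, -0.1823, 0.0367]
tcp_rot: [-180.0, -0.0, 59.5]
wrist_force: [-4.0, 1.5, 3.4]
opening: 0.0563
grasp_force: 4.0
```

```bash
python3 - <<'E'
from h import *
o=get_obs();print(o["ee_pos"],o["opening"],o["wrist_force"],o["grasp_force"],o["wrist_force"]@[.8616,-.5075,0])
E
```

```text
[ 0.50592376 -0.18228358  0.03669323] 0.05627845575119778 [-3.99888295  1.50881326  3.42370428] 4.004330858588219 -4.21116027958865
```

>>> servo_tool(moves=[[[0, 0, 0], [0, -0.0005, 0], 66], [[0, 0, 0], [0, -0.0005, 0], 66], [[0, 0, 0], [0, 0, 0], 66]])

```text
time: 10.7
ee_pos: [0.5054, -0.1819, 0.0365]
tcp_rot: [180.0, -0.0, 59.5]
wrist_force: [0.9, -0.7, -0.6]
opening: 0.0567
grasp_force: 1.9
```

>>> servo_tool(moves=[[[0, 0, 0], [0, -0.0005, 0], 66], [[0, 0, 0], [0, -0.0005, 0], 66], [[0, 0, 0], [0, 0, 0], 66]])

```text
time: 11.0
ee_pos: [0.5046, -0.1814, 0.0368]
tcp_rot: [180.0, -0.0, 59.5]
wrist_force: [2.4, -1.0, 0.3]
opening: 0.0561
grasp_force: 1.0
```

>>> servo_tool(moves=[[[0, 0, 0], [0, 0, 0], 65.5], [[0, 0, 0], [0, -0.0002, 0], 65], [[0, 0, 0], [0, -0.0002, 0], 64.5], [[0, 0, 0], [0, -0.0002, 0], 64], [[0, 0, 0], [0, 0, 0], 64]])

```text
time: 11.5
ee_pos: [0.504, -0.1811, 0.0369]
tcp_rot: [180.0, -0.0, 59.5]
wrist_force: [2.0, -0.0, 3.4]
opening: 0.0546
grasp_force: 3.3
```

>>> servo_tool(moves=[[[0, 0, 0], [0, -0.0002, 0], 63.5], [[0, 0, 0], [0, -0.0002, 0], 63], [[0, 0, 0], [0, -0.0002, 0], 62.5], [[0, 0, 0], [0, -0.0002, 0], 62], [[0, 0, 0], [0, 0, 0], 62]])

```text
time: 12.0
ee_pos: [0.5034, -0.1807, 0.0371]
tcp_rot: [179.9, -0.0, 59.5]
wrist_force: [1.7, -0.2, 6.7]
opening: 0.0527
grasp_force: 5.9
```

>>> servo_tool(moves=[[[0, 0, 0], [0, -0.0002, -0.0002], 61.5], [[0, 0, 0], [0, -0.0002, -0.0003], 61], [[0, 0, 0], [0, -0.0002, -0.0002], 60.5], [[0, 0, 0], [0, -0.0002, -0.0002], 60], [[0, 0, 0], [0, 0, 0], 60]])

```text
time: 12.5
ee_pos: [0.5024, -0.1802, 0.0375]
tcp_rot: [180.0, 0.0, 59.5]
wrist_force: [2.6, -0.8, 3.9]
opening: 0.0513
grasp_force: 7.7
```

```bash
python3 - <<'E'
from h import *
o=get_obs();print(o["ee_pos"],o["opening"],o["wrist_force"],o["grasp_force"],o["wrist_force"]@[.8616,-.5075,0])
E
```

```text
[ 0.50238349 -0.18020205  0.03745571] 0.05126819520412469 [ 2.62355874 -0.79017426  3.92847385] 7.654274180531502 2.661471651129686
```

>>> servo_tool(moves=[[[0, 0, 0], [0, -0.0001, -0.0003], 59.5], [[0, 0, 0], [0, -0.0002, -0.0002], 59], [[0, 0, 0], [0, -0.0002, -0.0002], 58.5], [[0, 0, 0], [0, -0.0002, -0.0002], 58], [[0, 0, 0], [0, 0, 0], 58]])

```text
time: 13.0
ee_pos: [0.5014, -0.1797, 0.038]
tcp_rot: [-179.9, 0.0, 59.5]
wrist_force: [1.5, 0.3, -0.0]
opening: 0.0495
grasp_force: 10.5
```

>>> servo_tool(moves=[[[0, 0, 0], [0, -0.0002, -0.0002], 57.5], [[0, 0, 0], [0, -0.0002, -0.0002], 57], [[0, 0, 0], [0, 0, 0], 57]])

```text
time: 13.3
ee_pos: [0.501, -0.1795, 0.0383]
tcp_rot: [-179.9, 0.0, 59.5]
wrist_force: [-0.4, -0.0, -3.2]
opening: 0.0488
grasp_force: 11.8
```

```bash
python3 - <<'E'
from h import *
o=get_obs();print(o["ee_pos"],o["opening"],o["wrist_force"],o["grasp_force"],o["wrist_force"]@[.8616,-.5075,0],o["torque"])
E
```

```text
[ 0.50102903 -0.17949797  0.03833671] 0.04883440880788262 [-0.44314278 -0.02000841 -3.18330064] 11.75067588686943 -0.3716575493759619 [-0.04571887 -0.01535881  0.03976869]
```

>>> servo_tool(moves=[[[0, 0, 0], [0, -0.0003, 0], 56.5], [[0, 0, 0], [0, -0.0003, 0], 56], [[0, 0, 0], [0, -0.0003, 0], 55.5], [[0, 0, 0], [0, -0.0002, 0], 55.2], [[0, 0, 0], [0, 0, 0], 55.2]])

```text
time: 13.8
ee_pos: [0.5005, -0.1791, 0.0388]
tcp_rot: [180.0, 0.0, 59.5]
wrist_force: [0.2, 1.1, -2.3]
opening: 0.0476
grasp_force: 13.7
```

```bash
python3 - <<'E'
from h import *
o=get_obs();print(o["ee_pos"],o["opening"],o["wrist_force"],o["grasp_force"],o["wrist_force"]@[.8616,-.5075,0],o["torque"])
E
```

```text
[ 0.50049054 -0.17908441  0.03881319] 0.04764590826911882 [ 0.19986532  1.08664693 -2.27165899] 13.73047560453415 -0.3792693581843206 [-0.01725705 -0.01849692  0.05209245]
```

>>> servo_tool(moves=[[[0, 0, 0], [0, 0, -0.0004], 55.2], [[0, 0, 0], [0, 0, -0.0004], 55], [[0, 0, 0], [0, 0, -0.0004], 55], [[0, 0, 0], [0, 0, -0.0004], 55], [[0, 0, 0], [0, 0, 0], 55]])

```text
time: 14.3
ee_pos: [0.5005, -0.1791, 0.0405]
tcp_rot: [180.0, -0.0, 59.5]
wrist_force: [-0.6, -0.0, -2.8]
opening: 0.0474
grasp_force: 14.0
```

>>> servo_tool(moves=[[[0, 0, 0], [0, 0, -0.0004], 55], [[0, 0, 0], [0, 0, -0.0004], 55], [[0, 0, 0], [0, 0, 0], 55]])

```text
time: 14.6
ee_pos: [0.5005, -0.1791, 0.0412]
tcp_rot: [180.0, -0.0, 59.5]
wrist_force: [-0.1, -0.2, -2.5]
opening: 0.0475
grasp_force: 14.0
```

>>> servo_tool(moves=[[[0, 0, 0], [0, 0, -0.0004], 55], [[0, 0, 0], [0, 0, -0.0004], 55], [[0, 0, 0], [0, 0, -0.0004], 55], [[0, 0, 0], [0, 0, 0], 55]])

```text
time: 15.0
ee_pos: [0.5005, -0.1791, 0.0425]
tcp_rot: [180.0, 0.0, 59.5]
wrist_force: [-0.1, 0.6, -2.0]
opening: 0.0473
grasp_force: 14.0
```

>>> servo_tool(moves=[[[0, 0, 0], [0, 0, -0.0005], 55], [[0, 0, 0], [0, 0, -0.0005], 55], [[0, 0, 0], [0, 0, -0.0005], 55], [[0, 0, 0], [0, 0, 0], 55]])

```text
time: 15.4
ee_pos: [0.5005, -0.1791, 0.044]
tcp_rot: [180.0, -0.0, 59.5]
wrist_force: [0.1, 0.5, -2.4]
opening: 0.0471
grasp_force: 14.0
```

>>> servo_tool(moves=[[[0, 0, 0], [0, 0, -0.001], 55], [[0, 0, 0], [0, 0, -0.001], 55], [[0, 0, 0], [0, 0, -0.0015], 55], [[0, 0, 0], [0, 0, -0.002], 55], [[0, 0, 0], [0, 0, -0.002], 55]])

```text
time: 15.9
ee_pos: [0.5005, -0.1791, 0.0516]
tcp_rot: [180.0, 0.0, 59.5]
wrist_force: [-0.5, 0.1, -2.8]
opening: 0.0472
grasp_force: 14.0
```

>>> servo_tool(moves=[[[0, 0, 0], [0, 0, -0.003], 55], [[0, 0, 0], [0, 0, -0.003], 55], [[0, 0, 0], [0, 0, -0.003], 55], [[0, 0, 0], [0, 0, -0.003], 55], [[0, 0, 0], [0, 0, -0.003], 55], [[0, 0, 0], [0, 0, -0.003], 55], [[0, 0, 0], [0, 0, -0.003], 55], [[0, 0, 0], [0, 0, -0.004], 55], [[0, 0, 0], [0, 0, -0.005], 55], [[0, 0, 0], [0, 0, -0.005], 55], [[0, 0, 0], [0, 0, -0.005], 55], [[0, 0, 0], [0, 0, -0.005], 55]])

```text
time: 17.1
ee_pos: [0.5005, -0.1791, 0.0969]
tcp_rot: [180.0, -0.0, 59.5]
wrist_force: [-0.5, 0.4, -3.0]
opening: 0.0471
grasp_force: 14.0
```

```bash
python3 - <<'E'
from h import *
np.set_printoptions(precision=4,suppress=True)
o=get_obs();print(o["ee_pos"],o["opening"],o["wrist_force"],o["grasp_force"],o["q"])
out=[]
for c in("top","scene"):
    im,d=camera(c); k=calibration(c);K=np.array(k["camera_matrix"])
    p=K@(np.array(k["R"])@np.array([.5,-.179,.07])+np.array(k["t"])); u,v=(p[:2]/p[2]).astype(int)
    out.append(cv2.resize(im[v-35:v+35,u-35:u+35],(400,400),interpolation=cv2.INTER_CUBIC))
    r=mark_of("insert",c);print([(x["score"],w(c,x["xyz"])) for x in r[:2]])
cv2.imwrite("pics/crop3.png",np.hstack(out)[...,::-1])
E
```

```text
[ 0.5005 -0.1791  0.0969] 0.04707725227802778 [-0.5332  0.3618 -3.0244] 13.966673612594604 [-19.6867   1.9411  -7.9614  80.0876  -0.0006 100.82  ]
[(0.29, array([ 0.656 , -0.2364, -0.0016]))]
[(0.81, array([ 0.4939, -0.1756,  0.0623]))]
```

View pics/crop3.png

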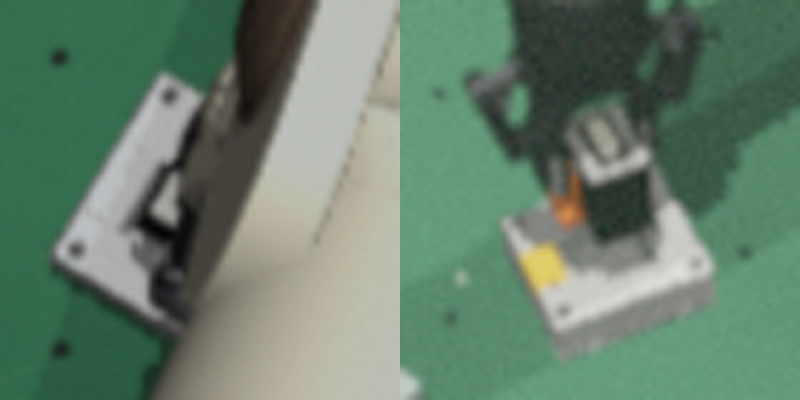

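>>> servo_tool(moves=[[[0, 0, 0], [0, 0, -0.004], 55], [[0, 0, 0], [0, 0, -0.004], 55], [[0, 0, 0], [0.0071, -0.0037, -0.001], 55], [[0, 0, 0], [0.0142, -0.0073, 0], 55], [[0, 0, 0], [0.0214, -0.011, 0], 55], [[0, 0, 0], [0.0265, -0.0136, 0], 55], [[0, 0, 0], [0.0265, -0.0136, 0], 55], [[0, 0, 0], [0.0265, -0.0136, 0], 55], [[0, 0, 0], [0.0265, -0.0136, 0], 55], [[0, 0, 0], [0.0265, -0.0136, 0], 55], [[0, 0, 0], [0.0265, -0.0136, 0], 55], [[0, 0, 0], [0.0265, -0.0136, 0], 55]])

```text
time: 18.5
ee_pos: [0.5147, 0.0794, 0.1054]
tcp_rot: [-180.0, -0.0, 59.5]
wrist_force: [-0.0, 0.1, -2.9]
opening: 0.0476
grasp_force: 14.0
```

>>> servo_tool(moves=[[[0, 0, 0], [0.0265, -0.0136, 0], 55], [[0, 0, 0], [0.0265, -0.0136, 0], 55], [[0, 0, 0], [0.0265, -0.0136, 0], 55], [[0, 0, 0], [0.0214, -0.011, 0], 55], [[0, 0, 0], [0.0142, -0.0073, 0], 55], [[0, 0, 0], [0.0071, -0.0037, 0], 55], [[0, 0, 0], [0, 0, 0], 55], [[0, 0, 0], [0, 0, 0], 55]])

```text
time: 19.3
ee_pos: [0.5231, 0.2137, 0.1053]
tcp_rot: [-180.0, 0.0, 59.5]
wrist_force: [0.4, -0.7, -2.7]
opening: 0.0473
grasp_force: 14.0
```

```bash
python3 - <<'E'
from h import *
np.set_printoptions(precision=4,suppress=True)
o=get_obs();print(o["ee_pos"],o["opening"],o["wrist_force"],o["grasp_force"],o["q"])
for c in("top","scene"):
    im,d=camera(c); 
    for n in("insert","tray"):
        r=mark_of(n,c);print(c,n,[(x["score"],w(c,x["xyz"])) for x in r[:2]])
cv2.imwrite("pics/s4.png",cv2.resize(im[180:330,330:530],(800,600))[...,::-1])
E
```

```text
[0.5231 0.2137 0.1053] 0.047274494458080116 [ 0.3788 -0.7288 -2.7358] 13.97157222032547 [ 22.2275   6.4188  -2.2872  81.3177  -0.0171 142.7471]
top insert [(0.56, array([ 0.4945, -0.1775, -0.0012])), (0.49, array([0.5176, 0.2175, 0.0731]))]
top tray [(0.69, array([0.5237, 0.218 , 0.003 ]))]
scene insert [(0.61, array([ 0.5177,  0.2131, -0.0004]))]
scene tray [(0.83, array([0.5191, 0.2131, 0.0016]))]
```

View pics/s4.png

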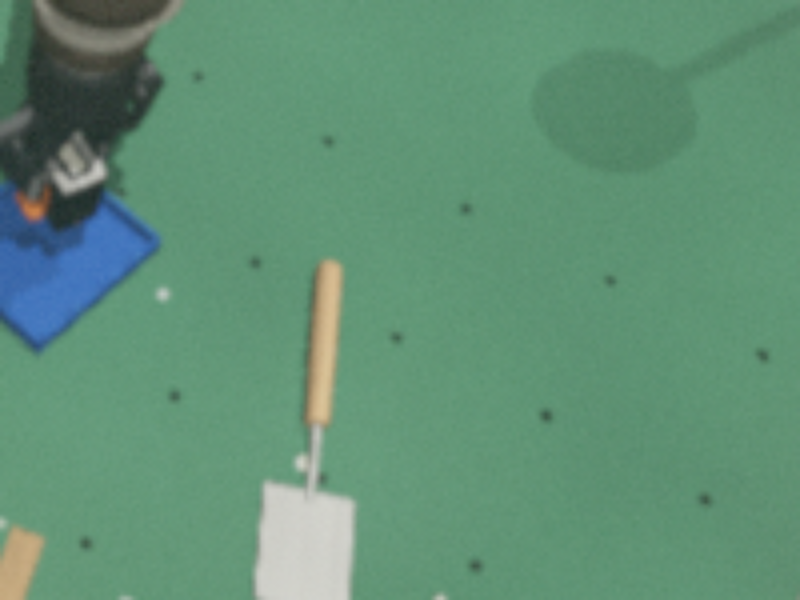

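>>> servo_tool(moves=[[[0, 0, 0], [0, 0, 0.003], 55], [[0, 0, 0], [0, 0, 0.006], 55], [[0, 0, 0], [0, 0, 0.008], 55], [[0, 0, 0], [0, 0, 0.008], 55], [[0, 0, 0], [0, 0, 0.008], 55], [[0, 0, 0], [0, 0, 0.008], 55], [[0, 0, 0], [0, 0, 0.007], 55], [[0, 0, 0], [0, 0, 0.005], 55], [[0, 0, 0], [0, 0, 0.004], 55], [[0, 0, 0], [0, 0, 0.003], 55], [[0, 0, 0], [0, 0, 0.001], 55], [[0, 0, 0], [0, 0, 0], 55]])

```text
time: 20.8
ee_pos: [0.5233, 0.2142, 0.0445]
tcp_rot: [180.0, -0.0, 59.5]
wrist_force: [0.9, -0.7, -2.5]
opening: 0.0473
grasp_force: 14.0
```

>>> servo_tool(moves=[[[0, 0, 0], [0, 0, 0.0006], 55], [[0, 0, 0], [0, 0, 0.0006], 55], [[0, 0, 0], [0, 0, 0.0006], 55], [[0, 0, 0], [0, 0, 0.0006], 55], [[0, 0, 0], [0, 0, 0.0006], 55], [[0, 0, 0], [0, 0, 0], 55]])

```text
time: 21.4
ee_pos: [0.5232, 0.2142, 0.0413]
tcp_rot: [-180.0, 0.0, 59.5]
wrist_force: [0.0, 0.1, -2.6]
opening: 0.0474
grasp_force: 14.0
```

>>> servo_tool(moves=[[[0, 0, 0], [0, 0, 0.0005], 55], [[0, 0, 0], [0, 0, 0.0005], 55], [[0, 0, 0], [0, 0, 0.0005], 55], [[0, 0, 0], [0, 0, 0], 55]])

```text
time: 21.8
ee_pos: [0.5232, 0.2142, 0.0398]
tcp_rot: [-180.0, 0.0, 59.5]
wrist_force: [0.2, -0.5, -3.0]
opening: 0.0471
grasp_force: 14.0
```

>>> servo_tool(moves=[[[0, 0, 0], [0, 0, 0.0004], 55], [[0, 0, 0], [0, 0, 0.0004], 55], [[0, 0, 0], [0, 0, 0.0003], 55], [[0, 0, 0], [0, 0, 0], 55]])

```text
time: 22.2
ee_pos: [0.5232, 0.2142, 0.0387]
tcp_rot: [-180.0, 0.0, 59.5]
wrist_force: [0.3, -0.2, -2.8]
opening: 0.0474
grasp_force: 14.0
```

>>> servo_tool(moves=[[[0, 0, 0], [0, 0, 0.0003], 55], [[0, 0, 0], [0, 0, 0.0003], 55], [[0, 0, 0], [0, 0, 0], 55]])

```text
time: 22.5
ee_pos: [0.5233, 0.2143, 0.0386]
tcp_rot: [180.0, -0.0, 59.5]
wrist_force: [-2.4, -0.0, 2.5]
opening: 0.0473
grasp_force: 15.0
```

>>> servo_tool(moves=[[[0, 0, 0], [0, 0.0004, 0.0001], 56], [[0, 0, 0], [0, 0.0004, 0.0002], 57], [[0, 0, 0], [0, 0.0004, 0.0002], 58], [[0, 0, 0], [0, 0.0004, 0.0002], 59], [[0, 0, 0], [0, 0.0004, 0.0002], 60], [[0, 0, 0], [0, 0, 0], 60]])

```text
time: 23.1
ee_pos: [0.525, 0.2135, 0.0376]
tcp_rot: [-180.0, -0.0, 59.5]
wrist_force: [-5.4, 2.3, 5.2]
opening: 0.0512
grasp_force: 11.1
```

>>> servo_tool(moves=[[[0, 0, 0], [0, 0.0004, 0.0003], 61], [[0, 0, 0], [0, 0.0004, 0.0002], 62], [[0, 0, 0], [0, 0.0004, 0.0002], 63], [[0, 0, 0], [0, 0.0004, 0.0002], 64], [[0, 0, 0], [0, 0.0004, 0.0002], 65], [[0, 0, 0], [0, 0, 0], 65]])

```text
time: 23.7
ee_pos: [0.5267, 0.2125, 0.0365]
tcp_rot: [-180.0, -0.0, 59.5]
wrist_force: [-4.8, 3.5, 6.9]
opening: 0.0553
grasp_force: 5.9
```

>>> servo_tool(moves=[[[0, 0, 0], [0, 0, -0.0003], 66], [[0, 0, 0], [0, 0, -0.0002], 67], [[0, 0, 0], [0, 0.0003, 0], 68], [[0, 0, 0], [0, 0.0003, 0], 69], [[0, 0, 0], [0, 0, 0], 70], [[0, 0, 0], [0, 0, 0], 70]])

```text
time: 24.3
ee_pos: [0.5273, 0.2118, 0.0366]
tcp_rot: [180.0, 0.0, 59.5]
wrist_force: [-0.2, 0.5, 0.3]
opening: 0.0598
grasp_force: 0.0
```

>>> servo_tool(moves=[[[0, 0, 0], [0, 0.001, 0], 72], [[0, 0, 0], [0, 0.001, 0], 74], [[0, 0, 0], [0, 0.001, 0], 77], [[0, 0, 0], [0, 0.001, 0], 80], [[0, 0, 0], [0, 0, 0], 84], [[0, 0, 0], [0, 0, 0], 88], [[0, 0, 0], [0, 0, 0], 88], [[0, 0, 0], [0, 0, 0], 88]])

```text
time: 25.1
ee_pos: [0.5307, 0.2098, 0.0367]
tcp_rot: [180.0, 0.0, 59.5]
wrist_force: [0.5, -0.3, -0.1]
opening: 0.0755
grasp_force: 0.0
```

Free; rise.

>>> servo_tool(moves=[[[0, 0, 0], [0, 0, -0.003], 88], [[0, 0, 0], [0, 0, -0.008], 88], [[0, 0, 0], [0, 0, -0.012], 88], [[0, 0, 0], [0, 0, -0.015], 88], [[0, 0, 0], [0, 0, -0.02], 88], [[0, 0, 0], [0, 0, -0.03], 88], [[0, 0, 0], [0, 0, -0.03], 88], [[0, 0, 0], [0, 0, -0.03], 88], [[0, 0, 0], [0, 0, -0.02], 88], [[0, 0, 0], [0, 0, -0.01], 88], [[0, 0, 0], [0, 0, 0], 88]])

```text
time: 26.2
ee_pos: [0.5312, 0.2101, 0.2167]
tcp_rot: [179.9, -0.1, 59.5]
wrist_force: [1.1, 0.4, 0.2]
opening: 0.0751
grasp_force: 0.0
```

```bash
python3 - <<'E'
from h import *
np.set_printoptions(precision=4,suppress=True)
o=get_obs();print(o["time"],o["ee_pos"],o["wrist_force"])
out=[]
for c in("top","scene"):
    im,d=camera(c); k=calibration(c);K=np.array(k["camera_matrix"])
    p=K@(np.array(k["R"])@np.array([.523,.214,.03])+np.array(k["t"])); u,v=(p[:2]/p[2]).astype(int)
    out.append(cv2.resize(im[max(v-50,0):v+50,u-50:u+50],(400,400),interpolation=cv2.INTER_CUBIC))
    for n in("insert","dock"):
        r=mark_of(n,c);print(c,n,[(x["score"],w(c,x["xyz"])) for x in r[:2]])
cv2.imwrite("pics/crop5.png",np.hstack(out)[...,::-1])
E
```

```text
26.2 [0.5312 0.2101 0.2167] [1.076  0.4079 0.1515]
top insert [(0.62, array([0.5164, 0.2198, 0.0028]))]
top dock [(0.91, array([ 0.4942, -0.1777,  0.0009]))]
scene insert [(0.66, array([ 0.5186,  0.2191, -0.0001]))]
scene dock [(0.84, array([ 0.4959, -0.1766, -0.0011]))]
```

View pics/crop5.png

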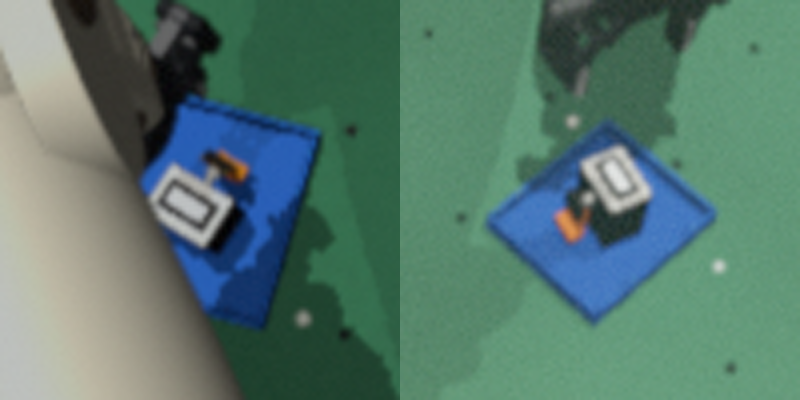

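The insert stands upright inside the tray (left crop around (190,205), right crop around (615,190)). The gripper is clear of it.

```bash
python3 -c "
from workcell import job_done
print(job_done())"
```

```text
the job is handed in; nothing more can be done
None
```

The insert was unlatched with the tab held in (about 14 N measured grip), lifted straight out, and set down upright and released on the tray floor; the job is handed in at about 26 s.

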